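Close up the test kiln and start the firing

ROBOT

A 6-joint arm with a two-finger parallel gripper is mounted at the origin on the work surface. World frame = base frame: x ahead of the robot, y to its left, z up, the work surface at z = 0. Lengths are in m, angles in degrees, forces in N, time in s.
With the tool pointing down it reaches from about 0.4 to 0.825 m from the base axis. Payload 7 kg.
Tool frame: the origin (TCP) lies at the very end of the fingers, on their centre line; the grasp point (between the pads) lies 19 mm behind it; z points along the fingers, y is the line along which they close (so a half turn about z gives the same grasp; the last joint's range is limited). The gripper opens to 88 mm and grips with 3 to 60 N. Pads are 19 mm wide; open, the fingers measure 130 mm over their backs; the gripper's body (78 mm by 193 mm) begins 47 mm behind the grasp point.
Start: joints at [82.111, 20.546, 0.682, 0, -70.136, -16.507], TCP at [0.279, 0.615, 0.227] pointing down, gripper open.
Joint ranges: [-176.03, 176.03], [-82.01, 121.73], [-58.28, 71.71], [-173.87, 95.51], [-174.79, -0.11], [-173.66, 173.66]. Speed limits (degrees/s): [136.94, 136.94, 172.46, 180, 180, 180].

INTERFACE

Orientations are given as [roll, pitch, yaw] about the fixed x, y, z axes, in that order (R = Rz(yaw) Ry(pitch) Rx(roll)).
In Python, from plant import get_state, imaging, r, finder gives the robot as it stands.
- The arm moves only by the shell command python3 -m handwheel 'ROWS' [FORCE]. ROWS is JSON, a list of rows, each a list of 5 numbers: the closure, from 0 (fully open) to 1 (shut), then the shift along the world's x, y, z in cm, then the turn about the world's z in degrees. A call has 1 to 8 rows; each row is the pose to reach, as a shift and turn from the pose commanded when the call began; what a row does not reach only later rows make up. A row lasts 1/8 s, in which the tool goes at most 62.5 mm and 10.7 degrees, less where a joint would pass 70% of its speed; a pose out of reach is approached as far as the arm can. A call with a gripper value outside its range is refused whole. The fingers move at their own pace and stop on an object; FORCE is the grip in N (left out, the last holds). Time passes only in rows, so rows that repeat a pose let the fingers close. It gives the time, the measured TCP pose, the force, the opening and the grip force at its end, in the units of the state.
- get_state(): the state, without advancing time (a new reading comes with each control period).
- imaging.capture(name): name is "scene" or "top" or "wrist"; returns (picture, depth): 420x560x3 uint8, red, green, blue; 420x560 float32, m along the optical axis (not along the pixel's ray), 0 where there is no reading.
- imaging.get_calibration(name): a dict with "fx", "fy", "cx", "cy" (pixels), "dist" ([k1, k2, p1, p2, k3] as OpenCV has them; the pictures are not rectified), "rvec" (rotation vector, rad) and "tvec" (3), from world to camera coordinates, as OpenCV has them; the wrist camera has in their place "hand_eye" (4x4, takes a point from camera to tool coordinates, whose origin is the TCP and whose axes are the flange's). Camera axes: x right, y down, z forward; pixel columns grow to the right and rows downward; lengths in m; the calibration is good to about 2 mm. A picture is of the moment at which its call begins: read the wrist's pose just before it. get_calibration takes no time and is no camera call.
- r.close_job(): hands the job in; it is judged then, once.
Trained networks look in the newest picture that a camera, given by its name, has taken for a name from the list of things; names that differ only in an ending like _2 or _b are one class to them, and where a whole thing is asked for, a point or a joint stands for the part that bears it (a point fixed in the world has none). Each returns a list of dicts, best first, with "p" (0 to 1); they miss things now and then, are a little off and sometimes report something else, mostly with a low value. They report only what shows in the picture. A call takes as long as a camera call. They do not tell look-alikes from the thing itself.
- finder.cut_out(camera, query): "region" (420x560 bool, what is visible of it) and "pixel" ([column, row] in pixels, amid what is visible of it).
The state is a dict: "time_s": time; "joints": joint angles; "qd": joint speeds; "joint_torque": joint torques, N m; "tcp_pos": TCP position; "eef_rot": TCP orientation; "contact_force": force on the tool from outside, world axes, zero at the start; "moment": the same for the moment, N m; "gripper_width": finger opening in m; "gripper_force": force on a finger pad.
Only numpy, scipy, OpenCV 4.12 (cv2) and the standard library are available. Lean on these libraries where they do the work, as an engineer would, in place of code of your own. Each camera call takes 0.05 s, during which the arm holds its last target. There are 200 camera calls.

TASK

Close up the little kiln and start it, pushing with the fingertips only: push the open blue door fully shut without slamming it, then slide the red-tabbed bolt fully home through the eye on the door, then press the green start button right down and let it go. Leave the red stop button alone, and do not lift, shift or topple the pots and tools standing about.

Things in the scene. Friction and masses are not known exactly. Their poses are not given: they have to be found in the camera images.
- kiln: grey bench-top test kiln, a fixed box 240 (x) x 240 (y) x 200 mm high; origin at the centre of its underside, -x is its front (the door side), z up. Its roof is flat at z = 200 mm.
- door (a joint): angle of the kiln's blue door, rad: 0 fully shut, grows as its free edge swings out to the kiln's -x side; 0.55 to 1.05 at the start. It moves lightly (about 0.12 N m of friction) and stays where it is left. A plain upright slab 220 mm wide, 18 mm thick, from 12 to 212 mm above the bench: its top edge stands 12 mm above the roof. Shut, it fills x = -120 to -138 mm in the kiln's frame.
- door_edge (a point): top corner of the door's outer face at its free edge, 212 mm above the bench; moves with the door. Near this edge a vertical steel handle sticks out 27 mm from the outer face, only between 57 and 147 mm above the bench. On the door's top, 25 mm from this edge, a steel eye (the bolt's keeper) rises to 227 mm and, with the door shut, reaches 37 mm back over the roof.
- door_hinge (a point): point on the door's vertical hinge axis, level with the door's top edge, 212 mm above the bench; in the kiln's frame x = -120 mm (the plane of the door's inner face when shut), y = +110 mm. With the door shut the free edge lies 220 mm from it towards the kiln's -y.
- bolt (a joint): travel of the bolt on the kiln's roof, m: 0 fully home (its rod goes through the eye on the shut door), 0.045 fully drawn back; 0.032 to 0.045 at the start. It slides along the kiln's y axis: home is towards the kiln's -y. Friction about 1.5 N; it stays where it is left. With the door shut the eye does not resist it.
- bolt_tab (a point): centre of the top of the bolt's red upright tab, 236 mm above the bench; the tab is 26 mm (kiln x) x 10 mm (kiln y) and rises from 4 to 36 mm above the roof. The rod runs from it to the kiln's -y through two steel guides 22 mm high, the nearer 50 mm from the tab when home. The tab's +y side is free, with only flat roof beside it. Moves with the bolt.
- panel: white controller box, fixed, 100 (x) x 140 (y) x 50 mm high, origin at the centre of its underside; on its top the green start button (at y = +33 mm) and the red stop button (y = -33 mm).
- start (a joint): travel of the green start button, m: 0 up, about 0.006 fully pressed straight down (5 N), springs back
- start_top (a point): centre of the top of the green start button (cap 30 mm across), pointing up
- stop (a joint): travel of the red stop button, m, the same as the green one; leave it alone
- stop_top (a point): centre of the top of the red stop button
- cup: terracotta cup 60 mm across, 65 mm high, standing in the kiln's chamber, ready for firing; origin at the centre of its underside
- dish: blue ceramic dish 80 mm across, 32 mm high, standing on the rear of the kiln's roof; origin at the centre of its underside
- jar: glaze jar 64 mm across, 100 mm high, on the bench; origin at the centre of its underside
- mug: white mug 80 mm across, 90 mm high; origin at the centre of its underside
- bowl: terracotta bowl 110 mm across, 50 mm high; origin at the centre of its underside
- batten: wooden batten 160 x 40 x 22 mm lying on the bench; origin at the centre of its underside
- spray: yellow bottle with a green cap, 60 mm across, 170 mm high; origin at the centre of its underside
Not all that is in view belongs to the job. What is shaped like the panel but turquoise or yellow is not meant.

How it is judged (in metres and radians):
On the way, in this order (a step that is already met when the one before it is completed fails the run):
1. the kiln door is fully shut (value of joint door below 0.035 rad), for 0.2 s.
2. with the door shut, the bolt is fully home (value of joint door below 0.035 rad and value of joint bolt below 0.004 m), for 0.2 s.
3. with the door bolted, the green button is pressed down (all of step 2 and value of joint start above 0.004 m), for 0.05 s.
At the end, for the whole second after the job is handed in: the door is shut (within 0.035 rad, 8 mm at its free edge), the bolt home within 4 mm, both buttons up again; every pot and tool within 30 mm of where it stood, at rest and upright (all of step 2 and value of joint each of start, stop below 0.002 m and distance of each of jar, mug, bowl, batten, spray, dish, cup from where it was at the start of the episode below 0.03 m and linear speed of each of jar, mug, bowl, batten, spray, dish, cup below 0.02 m/s and angle between each of jar, mug, bowl, spray, dish, cup's own z axis and vertical below 0.3 rad); the robot touches nothing.
It fails at once if the door is slammed (swings shut faster than 3 rad/s) (velocity of joint door below -3 rad/s).
It fails at once if the red stop button is pressed (value of joint stop above 0.003 m).
It fails at once if the green button is pressed before the door is shut and bolted (value of joint start above 0.004 m and (value of joint door above 0.035 rad or value of joint bolt above 0.004 m)).
It fails at once if the bolt is pushed home while the door stands open (value of joint bolt below 0.004 m and value of joint door above 0.1 rad).
It fails at once if a pot or tool is lifted, shifted more than 30 mm or toppled (distance of any of jar, mug, bowl, batten, spray, dish, cup from where it was at the start of the episode above 0.03 m or angle between any of jar, mug, bowl, spray, dish, cup's own z axis and vertical above 0.5 rad).
It also fails if it takes over 51 s, if anything falls off the work surface, if the arm or the gripper's body presses on something with over 40 N, if the wrist force passes 120 N, or if a joint passes its speed limit or range.

## Working session

There is one attempt and no reset: what is moved stays moved. The work goes in short steps, Python scripts to look and compute and a shell command to move; the robot and the scene stay as the last step left them, time stands still between calls to the robot, and variables do not carry over. Pictures are saved under pics/ and viewed, at most 10 in all, crops included, and the job is handed in when it is done.

```bash
mkdir -p pics; cat > h.py <<'E'
import numpy as np, cv2
from plant import get_state, imaging, r, finder
def cam(name):
    c=imaging.get_calibration(name)
    K=np.array([[c['fx'],0,c['cx']],[0,c['fy'],c['cy']],[0,0,1.]])
    return c,K,np.array(c['dist'],float)
def world(name,depth):
    c,K,D=cam(name)
    h,w=depth.shape
    uv=np.stack(np.meshgrid(np.arange(w),np.arange(h)),-1).reshape(-1,1,2).astype(np.float64)
    n=cv2.undistortPoints(uv,K,D).reshape(h,w,2)
    P=np.dstack([n*depth[...,None],depth])
    R=cv2.Rodrigues(np.array(c['rvec'],float))[0]
    W=(P-np.array(c['tvec'],float).reshape(3))@R
    W[depth==0]=np.nan
    return W
E
cat > a.py <<'E'
from h import *
ims=[]
for n in ('scene','top'):
    im,d=imaging.capture(n); W=world(n,d); np.save(n+'W.npy',W)
    cv2.imwrite(f'pics/{n}.png',im[...,::-1])
    for q in ('kiln','door','door_edge','bolt','bolt_tab','panel','start','stop','dish','jar','mug','bowl','batten','spray','cup'):
        for o in finder.cut_out(n,q)[:2]:
            m=o['region']; P=W[m]; P=P[~np.isnan(P[:,0])]
            if len(P): print(n,q,round(o['p'],2),o['pixel'],m.sum(),np.median(P,0).round(3),np.percentile(P,2,axis=0).round(3),np.percentile(P,98,axis=0).round(3))
print(get_state())
E
python3 a.py
```

```text
scene kiln 0.93 [239.6, 254.3] 11176 [0.739 0.133 0.198] [ 0.494 -0.062  0.023] [0.885 0.197 0.218]
scene door 0.66 [297.9, 232.8] 1549 [0.566 0.142 0.161] [0.473 0.055 0.018] [0.655 0.201 0.225]
scene door_edge 0.86 [300.6, 234.7] 1531 [0.566 0.142 0.161] [0.426 0.036 0.001] [0.656 0.201 0.225]
scene door_edge 0.19 [178.0, 179.4] 586 [ 0.712 -0.319  0.088] [ 0.682 -0.341  0.012] [ 0.735 -0.307  0.168]
scene bolt 0.66 [393.7, 273.7] 665 [0.389 0.344 0.02 ] [0.304 0.309 0.003] [0.453 0.377 0.025]
scene bolt 0.54 [266.9, 228.8] 242 [0.663 0.115 0.217] [0.635 0.03  0.199] [0.686 0.161 0.237]
scene panel 0.83 [210.2, 163.8] 1008 [ 0.572 -0.355  0.049] [ 0.505 -0.453  0.001] [ 0.621 -0.312  0.073]
scene panel 0.79 [329.2, 212.2] 1287 [0.368 0.065 0.049] [ 0.282 -0.025 -0.   ] [0.427 0.116 0.074]
scene start 0.54 [246.0, 132.3] 40 [ 0.388 -0.401  0.071] [ 0.373 -0.415  0.062] [ 0.401 -0.391  0.075]
scene stop 0.6 [242.2, 125.5] 42 [ 0.365 -0.459  0.067] [ 0.35  -0.478  0.059] [ 0.376 -0.447  0.073]
scene stop 0.55 [325.5, 193.0] 61 [0.348 0.011 0.07 ] [ 0.334 -0.004  0.06 ] [0.36  0.022 0.
[... 2848 characters left out ...]
 -0.31   0.172]
{'time_s': 1.6, 'joints': array([ 8.21131301e+01,  2.05458227e+01,  6.80673800e-01, -2.05296389e-03,
       -7.01349302e+01, -1.65049477e+01]), 'qd': array([-0.07692351, -0.03511428, -0.01158219,  0.06983823, -0.01919803,
       -0.01842269]), 'joint_torque': array([ 2.18950743e-03, -5.82379138e+01,  2.93293655e+01,  7.00260401e+00,
        1.24458925e-02,  2.04106300e-05]), 'tcp_pos': array([0.27877292, 0.61470801, 0.22655107]), 'eef_rot': array([ 1.79999376e+02,  1.82878514e-03, -2.43925152e+01]), 'contact_force': array([ 0.03269215, -0.91619416, -0.23308768]), 'moment': array([0.03114292, 0.03786634, 0.02374297]), 'gripper_force': 0.0, 'gripper_width': 0.08737686454099063}
```

```bash
python3 -c "
import cv2,numpy as np
a=cv2.imread('pics/top.png');cv2.imwrite('pics/topc.png',cv2.resize(a[100:320,130:450],None,fx=2.5,fy=2.5,interpolation=2))"
```

```text
(no output)
```

View pics/topc.png

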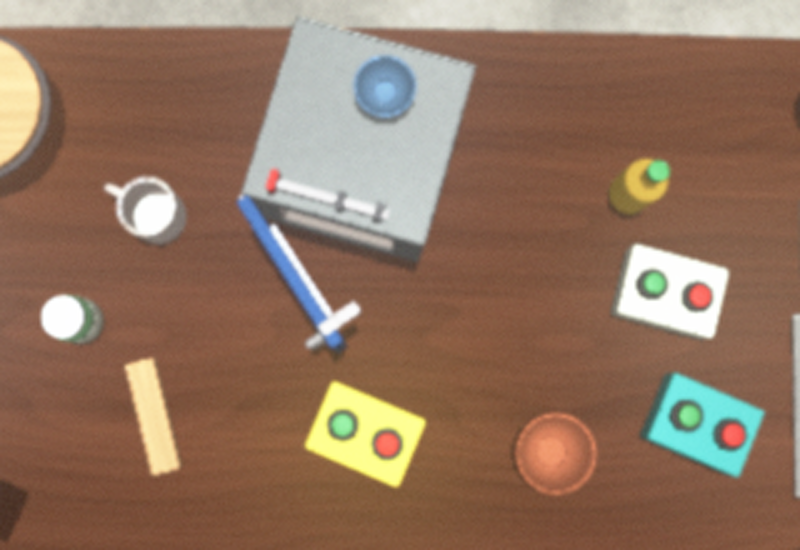

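View pics/scene.png

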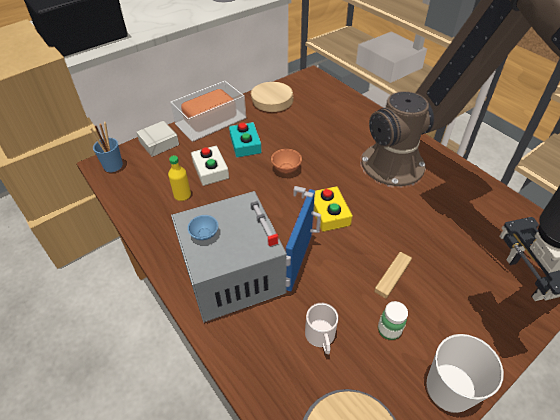

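The top view (crop pixels): kiln roof about (360,140), blue door open from the hinge (245,200) to the free edge (335,345), and the red tab at (273,181). The white panel is at (672,290), with green at (652,284) and red at (698,296). The yellow and turquoise panels are decoys.

```bash
cat > b.py <<'E'
from h import *
for n in ('top','scene'):
    W=np.load(n+'W.npy'); x,y,z=W[...,0],W[...,1],W[...,2]
    with np.errstate(invalid='ignore'):
        m=(abs(z-.2)<.006)&(x>.45)&(x<.95)&(y>-.15)&(y<.3)
        # drop the door: keep largest component
        k,l,s,_=cv2.connectedComponentsWithStats(cv2.erode(m.astype(np.uint8),np.ones((3,3))))
        i=1+np.argmax(s[1:,4]); P=W[cv2.dilate((l==i).astype(np.uint8),np.ones((3,3)))>0]
        P=P[abs(P[:,2]-.2)<.006]
        print(n,'roof',cv2.minAreaRect(P[:,:2].astype(np.float32)),np.median(P[:,2]))
        for nm,q in (('doortop',(z>.206)&(z<.219)&(x<.66)&(x>.44)&(y>0)&(y<.22)),('tab',(z>.228)&(x>.6)&(x<.72)&(y>.05)&(y<.22)),('hi',(z>.219)&(x<.6)&(x>.4)&(y>0)&(y<.22))):
            Q=W[q]
            if len(Q): print(nm,len(Q),Q.mean(0).round(4),cv2.minAreaRect(Q[:,:2].astype(np.float32)))
        im=cv2.imread(f'pics/{n}.png').astype(int); B,G,R=im[...,0],im[...,1],im[...,2]
        box=(abs(x-.56)<.08)&(abs(y+.385)<.1)&(z>.066)
        for nm,q in (('green',box&(G>R+40)),('red',box&(R>G+60))):
            Q=W[q]; print(nm,len(Q),np.median(Q,0).round(4),Q.min(0).round(3),Q.max(0).round(3))
        q=(abs(z-.05)<.005)&(abs(x-.56)<.08)&(abs(y+.385)<.1)
        print('panel',cv2.minAreaRect(W[q][:,:2].astype(np.float32)))
E
python3 b.py
```

```text
top roof ((0.7454946041107178, 0.04936675727367401), (0.24077264964580536, 0.24302345514297485), 74.63322448730469) 0.19972135954486991
doortop 505 [0.5773 0.1175 0.2126] ((0.5990290641784668, 0.07824842631816864), (0.21792401373386383, 0.15118736028671265), 34.302589416503906)
tab 31 [0.671  0.1544 0.2347] ((0.6711916327476501, 0.15484529733657837), (0.010144112631678581, 0.025519100949168205), 77.95499420166016)
hi 49 [0.5075 0.0616 0.2261] ((0.5029667615890503, 0.06819650530815125), (0.013425367884337902, 0.04895865172147751), 34.02315139770508)
green 53 [ 0.565  -0.358   0.0718] [ 0.552 -0.369  0.066] [ 0.579 -0.345  0.08 ]
red 54 [ 0.5488 -0.4215  0.0716] [ 0.535 -0.435  0.067] [ 0.562 -0.408  0.08 ]
panel ((0.5578722953796387, -0.38959407806396484), (0.14207908511161804, 0.10156748443841934), 75.22189331054688)
scene roof ((0.7475357055664062, 0.05065426230430603), (0.24378018081188202, 0.2416505217552185), 74.64190673828125) 0.19969794578697925
doortop 593 [0.5836 0.1202 0.2123] ((0.6011579632759094, 0.07701021432876587), (0.22436927258968353, 0.15417976677417755), 34.37113571166992)
tab 52 [0.6742 0.156  0.2342] ((0.6739566326141357, 0.15486392378807068), (0.012986692599952221, 0.026197420433163643), 82.8292465209961)
hi 56 [0.5118 0.0608 0.226 ] ((0.5076742172241211, 0.0641365647315979), (0.017627093940973282, 0.04147995635867119), 32.17241668701172)
green 37 [ 0.571  -0.3523  0.072 ] [ 0.558 -0.366  0.069] [ 0.584 -0.338  0.076]
red 33 [ 0.5536 -0.4184  0.0703] [ 0.541 -0.435  0.066] [ 0.568 -0.405  0.075]
panel ((0.5604068040847778, -0.3856232166290283), (0.14263205230236053, 0.10098307579755783), 75.30941772460938)
```

```bash
python3 -m handwheel '[[1,2,-5,2,-10],[1,5,-10,2,-20],[1,8,-16,2,-31],[1,11,-22,2,-31],[1,14,-28,2,-31],[1,17,-34,2,-31],[1,20,-40,2,-31],[1,22.4,-46,0,-31]]' 10
python3 -c "
from numpy import *
h=array([.6595,.188])
for a in (40,36,30,20,10,5,2,0,-2):
  d=deg2rad(254.6-a);n=deg2rad(164.6-a)
  print(a,(h+.15*array([cos(d),sin(d)])+.0275*array([cos(n),sin(n)])).round(4))"
```

```text
time_s: 2.6
tcp_pos: [0.4938, 0.1777, 0.2338]
eef_rot: [-179.8, -0.0, -55.4]
contact_force: [0.8, 0.4, -0.5]
gripper_width: 0.0131
gripper_force: 0.0
40 [0.5204 0.1255]
36 [0.5251 0.1159]
30 [0.5334 0.1023]
20 [0.5502 0.0817]
10 [0.5703 0.0643]
5 [0.5814 0.057 ]
2 [0.5884 0.0531]
0 [0.5932 0.0507]
-2 [0.598  0.0485]
```

```bash
python3 -m handwheel '[[1,0,0,-3,0],[1,0,0,-5.2,0],[1,0,0,-5.2,0],[1,1,-1.5,-5.2,0],[1,1.7,-2.8,-5.2,0],[1,2.2,-3.9,-5.2,4],[1,2.6,-4.6,-5.2,7],[1,3,-5.2,-5.2,10]]'; ls; python3 - <<'E'
from h import *
im,d=imaging.capture('top'); cv2.imwrite('pics/t2.png',cv2.resize(im[140:260,200:320,::-1],None,fx=4,fy=4))
E
```

```text
time_s: 3.6
tcp_pos: [0.5229, 0.1263, 0.1813]
eef_rot: [-180.0, 0.0, -45.3]
contact_force: [-1.2, 0.5, -0.6]
gripper_width: 0.0006
gripper_force: 0.6
a.py
b.py
h.py
pics
sceneW.npy
topW.npy
```

View pics/t2.png

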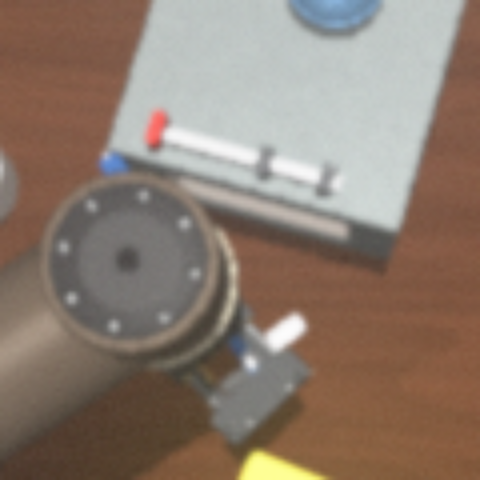

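The picture shows the gripper (about (250,400) in the crop) on the door's outer side, with the eye free at (290,330). I'll continue the arc.

```bash
python3 -m handwheel '[[1,0.8,-1.0,0,5],[1,1.7,-2.0,0,10],[1,2.7,-2.9,0,15],[1,3.7,-3.8,0,20],[1,4.4,-4.2,0,23],[1,4.8,-4.5,0,25],[1,5.3,-4.8,0,27],[1,5.5,-4.9,0,28]]'; python3 -m handwheel '[[1,0.2,-0.1,0,1],[1,0.5,-0.2,0,2],[1,0.7,-0.3,0,2],[1,0.9,-0.35,0,2],[1,0.9,-0.35,0,2],[1,0.9,-0.35,0,2]]'
```

```text
time_s: 4.65
tcp_pos: [0.5777, 0.0775, 0.181]
eef_rot: [-180.0, -0.0, -17.4]
contact_force: [-1.2, 0.9, 0.8]
gripper_width: 0.0007
gripper_force: 0.7
time_s: 5.4
tcp_pos: [0.5866, 0.0748, 0.1807]
eef_rot: [-180.0, -0.0, -15.4]
contact_force: [-0.6, -0.5, -0.2]
gripper_width: 0.0003
gripper_force: 0.0
```

```bash
python3 -m handwheel '[[1,0.3,-0.1,0,0],[1,0.6,-0.2,0,0],[1,0.9,-0.3,0,0],[1,1.1,-0.3,0,0],[1,1.3,-0.35,0,0],[1,1.5,-0.4,0,0],[1,1.5,-0.4,0,0]]'
```

```text
time_s: 6.28
tcp_pos: [0.5948, 0.0715, 0.1806]
eef_rot: [179.9, 0.6, -15.4]
contact_force: [-31.9, 12.1, 21.5]
gripper_width: 0.0006
gripper_force: 17.2
```

```bash
python3 -m handwheel '[[1,-1.5,0.4,0,0],[1,-3,0.8,0,0],[1,-3,0.8,5,0],[1,-3,0.8,11,0],[1,0,6,12,0],[1,4,12,12,0],[1,6,18,12,0],[1,6,18,12,0]]'
cat > c.py <<'E'
from h import *
s=get_state(); print(s['tcp_pos'],s['eef_rot'],s['contact_force'])
for n in ('top','scene'):
    im,d=imaging.capture(n); W=world(n,d); np.save(n+'W2.npy',W); cv2.imwrite(f'pics/{n}3.png',im[...,::-1])
    x,y,z=W[...,0],W[...,1],W[...,2]
    c=np.array([.746,.050]); th=np.deg2rad(-15.4); A=np.array([[np.cos(th),np.sin(th)],[-np.sin(th),np.cos(th)]])
    K=(W[...,:2]-c)@A.T
    B,G,R=[im[...,i].astype(int) for i in (2,1,0)]
    for nm,q in (('red',(R>G+60)&(R>B+60)&(z>.225)&(z<.25)&(x>.6)&(x<.72)),('blue',(B>R+50)&(z>.205)&(z<.218)&(x<.68)&(x>.4)&(K[...,0]<-.1))):
        Q=K[q]
        if len(Q): print(n,nm,len(Q),Q.mean(0).round(4),Q.min(0).round(4),Q.max(0).round(4))
        if len(Q) and nm=='blue': print(np.polyfit(Q[:,1],Q[:,0],1))
E
python3 c.py
```

```text
time_s: 7.28
tcp_pos: [0.6619, 0.254, 0.2983]
eef_rot: [179.9, 0.1, -15.3]
contact_force: [-0.0, -0.7, -0.6]
gripper_width: 0.0005
gripper_force: 0.0
[0.66192233 0.25401457 0.29834249] [ 1.79916854e+02  7.41342889e-02 -1.52684998e+01] [-0.04913856 -0.70517968 -0.55733273]
top red 28 [-0.101   0.0807] [-0.1132  0.076 ] [-0.0904  0.0861]
top blue 315 [-0.132  -0.0019] [-0.1399 -0.1095] [-0.1227  0.1021]
[-2.60711248e-05 -1.31962185e-01]
scene red 54 [-0.0981  0.0841] [-0.1104  0.077 ] [-0.0853  0.0887]
scene blue 398 [-0.1278  0.0171] [-0.138  -0.1073] [-0.1185  0.1113]
[-0.00102637 -0.12775193]
```

```bash
python3 -m handwheel '[[1,2.4,-3,0,0],[1,2.4,-4.5,-3,0],[1,2.4,-4.5,-7,0],[1,2.4,-4.5,-8.6,0],[1,2.4,-4.5,-8.6,0],[1,2.4,-4.5,-8.6,0]]'
```

```text
time_s: 8.12
tcp_pos: [0.6862, 0.2058, 0.2167]
eef_rot: [-179.9, -0.1, -15.4]
contact_force: [0.2, 0.1, -0.2]
gripper_width: 0.0006
gripper_force: 0.0
```

```bash
python3 -m handwheel '[[1,-0.3,-1,0,0],[1,-0.5,-2,0,0],[1,-0.8,-3,0,0],[1,-1.1,-4,0,0],[1,-1.3,-4.8,0,0],[1,-1.5,-5.4,0,0],[1,-1.6,-5.8,0,0],[1,-1.6,-5.8,0,0]]';python3 -m handwheel '[[1,-0.1,-0.3,0,0],[1,-0.15,-0.6,0,0],[1,-0.15,-0.6,0,0]]'
```

```text
time_s: 9.12
tcp_pos: [0.669, 0.1472, 0.2145]
eef_rot: [180.0, 0.0, -15.4]
contact_force: [-0.4, -0.8, -0.8]
gripper_width: 0.0005
gripper_force: 0.0
time_s: 9.5
tcp_pos: [0.6676, 0.1414, 0.2144]
eef_rot: [180.0, 0.0, -15.4]
contact_force: [-0.5, -0.7, 0.6]
gripper_width: 0.0002
gripper_force: 0.2
```

```bash
python3 -m handwheel '[[1,-0.1,-0.3,0,0],[1,-0.15,-0.6,0,0],[1,-0.15,-0.6,0,0]]';python3 -m handwheel '[[1,-0.1,-0.3,0,0],[1,-0.15,-0.6,0,0],[1,-0.15,-0.6,0,0]]'
```

```text
time_s: 9.88
tcp_pos: [0.6674, 0.1405, 0.2146]
eef_rot: [-179.6, -0.1, -15.3]
contact_force: [0.7, 17.5, -1.3]
gripper_width: 0.0005
gripper_force: 8.4
time_s: 10.25
tcp_pos: [0.6675, 0.1402, 0.2148]
eef_rot: [-179.1, -0.2, -15.2]
contact_force: [2.9, 36.2, -3.0]
gripper_width: 0.0004
gripper_force: 17.3
```

```bash
python3 -m handwheel '[[1,0.4,1.5,0,0],[1,0.8,3,0,0],[1,0.8,3,4,0],[1,0.8,3,9,0],[1,-1,-3,9,0],[1,-3,-9,9,0],[1,-5,-15,9,0],[1,-6,-20,9,0]]';python3 -m handwheel '[[1,-1,-6,0,0],[1,-2,-12,0,0],[1,-3,-18,0,0],[1,-3.5,-24,0,0],[1,-3.5,-27,0,0],[1,-3.5,-28,0,0],[1,-3.5,-28,0,0]]'; python3 c.py
```

```text
time_s: 11.25
tcp_pos: [0.6036, -0.0729, 0.305]
eef_rot: [180.0, -0.0, -15.4]
contact_force: [0.7, -0.8, -0.2]
gripper_width: 0.0003
gripper_force: 0.0
time_s: 12.12
tcp_pos: [0.5695, -0.3509, 0.3041]
eef_rot: [180.0, 0.1, -15.5]
contact_force: [-1.0, 0.5, -0.3]
gripper_width: 0.0004
gripper_force: 0.0
[ 0.56952161 -0.3508588   0.30411144] [ 1.79991786e+02  6.71665318e-02 -1.54750345e+01] [-1.03764217  0.46215525 -0.3014329 ]
top red 28 [-0.101  0.044] [-0.113   0.0391] [-0.089   0.0487]
top blue 341 [-0.132   0.0052] [-0.1403 -0.1095] [-0.1231  0.1071]
[ 0.00218493 -0.13197545]
scene red 48 [-0.0971  0.047 ] [-0.1102  0.0409] [-0.086   0.0512]
scene blue 398 [-0.1279  0.0174] [-0.1379 -0.107 ] [-0.1184  0.111 ]
[-0.00297024 -0.12780307]
```

```bash
python3 -m handwheel '[[1,-0.1,-0.4,-5,0],[1,-0.1,-0.4,-10,0],[1,-0.1,-0.4,-15,0],[1,-0.1,-0.4,-18,0],[1,-0.1,-0.4,-20,0],[1,-0.1,-0.4,-21,0],[1,-0.1,-0.4,-21,0]]'; python3 - <<'E'
from h import *
im,d=imaging.capture('wrist'); cv2.imwrite('pics/w.png',im[...,::-1])
E
```

```text
time_s: 13.1
tcp_pos: [0.5691, -0.3536, 0.0946]
eef_rot: [180.0, 0.0, -15.3]
contact_force: [0.1, -0.2, 0.4]
gripper_width: 0.0005
gripper_force: 0.0
```

View pics/w.png

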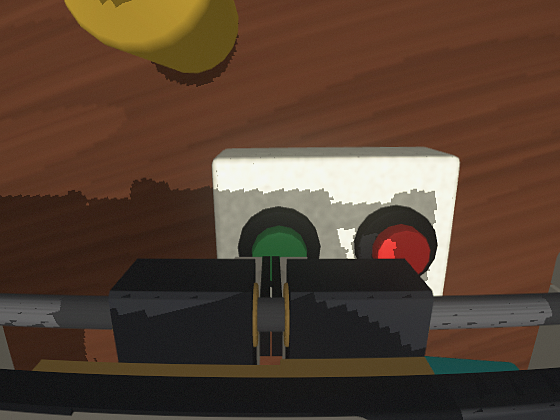

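```bash
python3 - <<'E'
from h import *
c=imaging.get_calibration('wrist'); H=np.array(c['hand_eye']); s=get_state()
im,d=imaging.capture('wrist')
from scipy.spatial.transform import Rotation as Ro
R=Ro.from_euler('xyz',s['eef_rot'],degrees=True).as_matrix()
_,K,D=cam('wrist')
for uv in ((200,270),(120,280),(120,340),(430,340),(345,270),(420,280),(279,240),(405,240),(230,170),(265,262),(140,263),(400,263)):
    z=d[uv[1],uv[0]]; n=cv2.undistortPoints(np.array([[uv]],float),K,D).ravel()
    p=H@np.array([n[0]*z,n[1]*z,z,1]); print(uv,z,p[:3].round(4),(R@p[:3]+s['tcp_pos']).round(4))
E
```

```text
(200, 270) 0.08746503 [ 0.0376 -0.0165 -0.0778] [ 0.61   -0.348   0.1732]
(120, 280) 0.08275924 [ 0.0373 -0.0338 -0.0828] [ 0.6143 -0.3312  0.1782]
(120, 340) 0.07962074 [ 0.026  -0.0328 -0.0894] [ 0.6032 -0.3293  0.1847]
(430, 340) 0.29281962 [-0.1051  0.1286  0.0943] [ 0.4342 -0.4503  0.001 ]
(345, 270) 0.086672544 [ 0.0379  0.0175 -0.0785] [ 0.6014 -0.3809  0.1739]
(420, 280) 0.08194281 [ 0.0377  0.0335 -0.0835] [ 0.5969 -0.3962  0.1789]
(279, 240) 0.19280198 [0.0076 0.0045 0.0232] [ 0.5756 -0.3604  0.0722]
(405, 240) 0.19263569 [0.0075 0.0703 0.023 ] [ 0.5582 -0.4238  0.0724]
(230, 170) 0.20480652 [ 0.0403 -0.0221  0.0453] [ 0.6142 -0.3433  0.0501]
(265, 262) 0.16302066 [ 0.0088 -0.0023 -0.0075] [ 0.5785 -0.3541  0.1029]
(140, 263) 0.09123507 [ 0.0375 -0.0321 -0.0739] [ 0.6141 -0.3329  0.1693]
(400, 263) 0.091288745 [ 0.0375  0.0322 -0.0738] [ 0.5971 -0.3949  0.1692]
```

The wrist view shows the fingers centred at (271,260), just over the green cap at (279,242). The red cap at (405,245) is clear. I'll press now.

```bash
python3 -m handwheel '[[1,-0.1,-0.4,-1,0],[1,-0.1,-0.4,-1.8,0],[1,-0.1,-0.4,-2.3,0],[1,-0.1,-0.4,-2.7,0],[1,-0.1,-0.4,-3.0,0],[1,-0.1,-0.4,-3.0,0]]'
```

```text
time_s: 13.95
tcp_pos: [0.5675, -0.3585, 0.0662]
eef_rot: [180.0, 0.0, -15.4]
contact_force: [-6.0, 2.6, 13.6]
gripper_width: 0.0004
gripper_force: 6.4
```

```bash
python3 -m handwheel '[[1,0,0,-0.2,0],[1,0,0,-0.2,0],[1,0,0,-0.2,0]]'; python3 -m handwheel '[[1,0,0,2,0],[1,0,0,6,0],[1,0,0,11,0],[1,0,0,16,0],[1,0,0,18,0],[1,0,0,18,0]]'; python3 c.py; cp topW.npy t0.npy; python3 - <<'E'
from h import *
a=cv2.imread('pics/top3.png');cv2.imwrite('pics/topd.png',cv2.resize(a[100:320,130:450],None,fx=2.5,fy=2.5))
E
```

```text
time_s: 14.32
tcp_pos: [0.5676, -0.3585, 0.066]
eef_rot: [179.9, -0.0, -15.3]
contact_force: [-9.6, 5.2, 24.3]
gripper_width: 0.0003
gripper_force: 11.9
time_s: 15.08
tcp_pos: [0.569, -0.3587, 0.2448]
eef_rot: [180.0, -0.2, -15.4]
contact_force: [-0.6, 0.2, -0.9]
gripper_width: 0.0006
gripper_force: 0.0
[ 0.5689503  -0.35871252  0.24480366] [179.98681539  -0.24917304 -15.3901488 ] [-0.60940863  0.19386128 -0.85210669]
top red 27 [-0.1011  0.0442] [-0.1129  0.0397] [-0.0884  0.0493]
top blue 336 [-0.1319  0.0067] [-0.1398 -0.1095] [-0.1228  0.1078]
[ 0.0014957  -0.13186414]
scene red 47 [-0.0968  0.0474] [-0.1107  0.0404] [-0.0857  0.0522]
scene blue 403 [-0.1278  0.017 ] [-0.138  -0.1052] [-0.1189  0.1102]
[-0.00311627 -0.12771332]
```

View pics/topd.png

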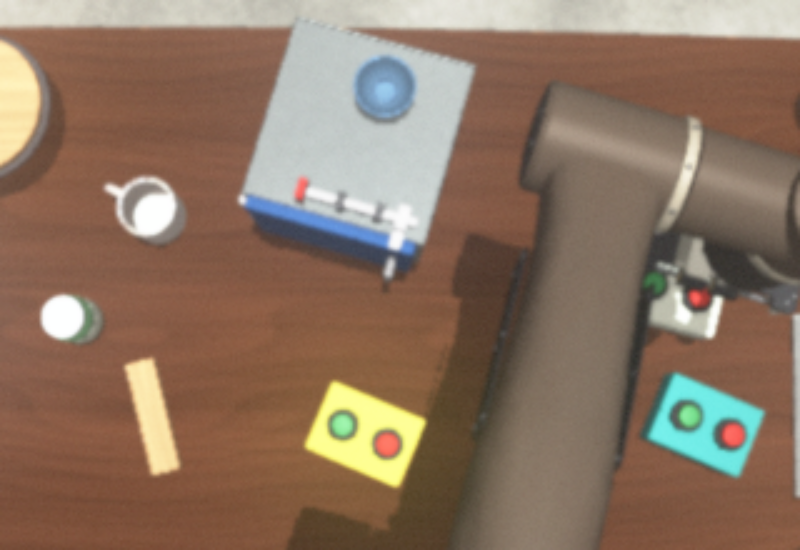

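The door is shut, the rod runs through the eye at (402,218), and the pots are where they stood. The press bottomed out (about 6 mm of travel, 24 N) and I've released it.

```bash
python3 -c "
from plant import r
print(r.close_job())"
```

```text
the job is handed in; nothing more can be done
None
```

I shut the door, slid the bolt home through the eye, pressed the green start button fully and let it go, and handed the job in at about 15 s; the hand-in gave no verdict.

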